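# Line up ribbed tiles on the glazing bed

### The arm

A 7-joint arm with a two-finger parallel gripper is mounted at the origin on the work surface. World frame = base frame: x ahead of the robot, y to its left, z up, the work surface at z = 0. Lengths are in m, angles in rad, forces in N, time in s.
With the tool pointing down it reaches from about 0.425 to 0.95 m from the base axis. Payload 4.7 kg.
Tool frame: the origin (TCP) lies between the finger pads; the fingertips stand 19 mm ahead of it and the grasp point (between the pads) is the TCP; y points along the fingers, z is the direction in which the jaws open and shut, and the axes are right-handed (so a half turn about y gives the same grasp; the last joint's range is limited). The gripper opens to 85 mm and grips with 20 to 120 N. Pads are 22 mm wide; open, the fingers measure 114 mm over their backs; the gripper's body (76 mm by 85 mm) begins 54 mm behind the grasp point. The pads swing forward as they close: fully open they stand 13 mm farther back than shut.
Start: joints at [1.17, 0.469, -0.049, 1.532, 0.024, 1.141, -0.082], TCP at [0.245, -0.629, 0.25] pointing down, gripper open.
Joint ranges: [-2.59, 2.59], [-0.33, 1.99], [-1.39, 1.29], [0.1, 2.45], [-1.04, 4.18], [0.21, 1.99], [-2.66, 2.66]. Speed limits (rad/s): [2.57, 2.57, 3.14, 3.14, 3.14, 3.14, 3.14].

### API

Orientations are given as a 3x3 rotation matrix whose columns are the frame's x, y, z axes.
In Python, from cell import env gives the robot as it stands. The module is installed in compiled form; this text tells all that it offers.
- The arm moves only by the tool step_arm, never from a script. Its arguments are lists of equal length, an entry for each row: "rotation": the turn, a rotation vector about the world's x, y, z in rad, a list of three; "slide": the shift along the world's x, y, z in cm, a list of three; "claw": the opening in per cent of the stroke, from 0 (shut) to 100 (fully open). A call has 1 to 8 rows; each row shifts and turns the commanded pose from where the row before left it; what a row does not reach is not made up. A row lasts 1/12 s, in which the tool goes at most 41.7 mm and 7.16 degrees, less where a joint would pass 70% of its speed; a pose out of reach is approached as far as the arm can. A call is refused whole if a number of a shift passes 4.17 or a number of a turn 0.125, either way. A call with a gripper value outside its range is refused whole. The fingers move at their own pace and stop on an object; "force" is the grip in N (left out, the last holds). Time passes only in rows, so rows that do not move let the fingers close. It gives the time, the measured TCP pose, the force and the opening at its end, in the units of the state.
- env.observe(): the state, without advancing time (a new reading comes with each control period).
- env.get_image(name): name is "scene" or "side" or "wrist"; returns a dict with "frame" (480x640x3 uint8, blue, green, red), "fx", "fy", "cx", "cy" (pixels), "pose" (4x4, takes a point from camera to world coordinates). Camera axes: x right, y up, looking along -z (the intrinsics and any distortion apply to the point x, -y, -z); pixel columns grow to the right and rows downward; lengths in m; the calibration is good to about 2 mm. The wrist camera is an equidistant fisheye: a pixel r from the principal point sees the ray r / f radians off the axis. A picture is of the moment at which its call begins. There is no depth.
- env.sign_off(): hands the job in, once; it reports no verdict.
The state is a dict: "time_s": time; "joint_pos": joint angles; "joint_velocities": joint speeds; "joint_efforts": joint torques, N m; "tool_pos": TCP position; "orientation": TCP orientation; "contact_force": force on the tool from outside, world axes, zero at the start; "wrist_torque": the same for the moment, N m; "opening": opening from 0.0 (shut) to 1.0 (fully open).
Only numpy, scipy, OpenCV 4.12 (cv2) and the standard library are available. Lean on these libraries where they do the work, as an engineer would, in place of code of your own. Each camera call takes 0.05 s, during which the arm holds its last target. There are 200 camera calls.

### The job

Get the terracotta tiles ready for glazing: set every tile on the ribbed wooden bed with its fins fully down between the bed's ribs, then lay the aluminium straightedge flat on the bed in front of them, centred and parallel to the back rail, and slide the whole row back with it until all tiles are up against the rail and the straightedge sits flush along their front faces. Then press the two hinged steel straps down over the ends of the straightedge until they click shut, and don't knock over the jars and the mug around.

Things in the scene. Friction and masses are not known exactly. Their poses are not given: they have to be found in the camera images.
- bed: fixed ribbed glazing bed of wood, 150 mm deep (its x; front at -x, towards the robot) x 350 mm wide (its y), turned up to 0.15 rad; origin: centre of its underside, on the table. Ribs in the middle, rail at the back, solid wood elsewhere with its top at z = 20 mm. The points below are given in this frame
- bed_ribs (a point): point at (20, 0, 20) mm in the bed's frame, at the middle of the ribs, level with their tops: 20 ribs 5 mm thick along x from x = -26 to +66, at y = -133, -119 ... +133 (14 mm pitch), so grooves are 9 mm wide, centred at y = 0, +-14, +-28 ... +-126, floor at z = 8, tops at z = 20. A tile fully down rests with its plate on the rib tops, origin at z = 9
- bed_rail (a point): point at (66, 0, 20) mm in the bed's frame: foot of the front face of the back rail, which runs along y (|y| up to 141), top at z = 30. A tile against it has its origin at x = +41; the straightedge flush in front of such tiles has its centre line at x = +4
- bed_front (a point): point at (-50, 0, 20) mm in the bed's frame: middle of the flat wood in front of the ribs (x = -75 to -26, full width), level with the rib tops
- straightedge: loose aluminium straightedge: flat bar 24 wide (its x) x 330 long (its y) x 8 mm thick, with a grip rib on its middle 12 thick (x) x 80 long (y), up to 34 mm above the underside; 0.22 kg. Origin: centre of the underside. Same after a half turn. First lies in front of the bed. Grip the rib's upper half: tile tops will stand 13 mm above the rib tops close by
- tile1: loose terracotta tile, 50 long (its x) x 40 wide (its y) x 24 mm high: a 13 mm plate on three 4 mm thick, 11 mm deep fins underneath that run along its x at y = -14, 0 and +14 mm; about 75 g. Origin: centre of the underside (foot of the fins), z up. Same after a half turn. Three to five tiles are present; first stands fins down, left or right of the bed
- tile2: loose terracotta tile, 50 long (its x) x 40 wide (its y) x 24 mm high: a 13 mm plate on three 4 mm thick, 11 mm deep fins underneath that run along its x at y = -14, 0 and +14 mm; about 75 g. Origin: centre of the underside (foot of the fins), z up. Same after a half turn. Three to five tiles are present; first stands fins down, left or right of the bed
- tile3: loose terracotta tile, 50 long (its x) x 40 wide (its y) x 24 mm high: a 13 mm plate on three 4 mm thick, 11 mm deep fins underneath that run along its x at y = -14, 0 and +14 mm; about 75 g. Origin: centre of the underside (foot of the fins), z up. Same after a half turn. Three to five tiles are present; first stands fins down, left or right of the bed
- tile4: loose terracotta tile, 50 long (its x) x 40 wide (its y) x 24 mm high: a 13 mm plate on three 4 mm thick, 11 mm deep fins underneath that run along its x at y = -14, 0 and +14 mm; about 75 g. Origin: centre of the underside (foot of the fins), z up. Same after a half turn. Three to five tiles are present; first stands fins down, left or right of the bed
- tile5: loose terracotta tile, 50 long (its x) x 40 wide (its y) x 24 mm high: a 13 mm plate on three 4 mm thick, 11 mm deep fins underneath that run along its x at y = -14, 0 and +14 mm; about 75 g. Origin: centre of the underside (foot of the fins), z up. Same after a half turn. Three to five tiles are present; first stands fins down, left or right of the bed
- strap_left (a joint): hinge of the left strap (bed's +y end), rad: 0 = shut and level, grows as it swings up and back towards the bed's front; starts at 1.7 to 2.05 (up, leaning back) and stays where it is left. A sprung ball catch at the free end: near 0.1 rad the tip meets it, a press of about 5 N down on the tip clicks past it, and the strap is held shut (below 0.05)
- strap_right (a joint): hinge of the right strap (bed's -y end), rad: 0 = shut and level, grows as it swings up and back towards the bed's front; starts at 1.7 to 2.05 (up, leaning back) and stays where it is left. A sprung ball catch at the free end: near 0.1 rad the tip meets it, a press of about 5 N down on the tip clicks past it, and the strap is held shut (below 0.05)
- strap_left_hinge (a point): hinge axis (along the bed's y) of the left strap, in the bed's frame at (-62, +160, 33) mm. The strap, a steel bar 16 wide, 6 thick, reaches 88 mm from here; shut, it lies along the bed's +x, underside at z = 30, 2 mm above the straightedge. Its catch post stands at x = 38 to 48, same y, up to z = 46
- strap_right_hinge (a point): hinge axis (along the bed's y) of the right strap, in the bed's frame at (-62, -160, 33) mm. The strap, a steel bar 16 wide, 6 thick, reaches 88 mm from here; shut, it lies along the bed's +x, underside at z = 30, 2 mm above the straightedge. Its catch post stands at x = 38 to 48, same y, up to z = 46
- strap_left_tip (a point): point on the upper face of the left strap (uppermost when shut), 70 mm from the hinge axis, on the black rubber pad: press here
- strap_right_tip (a point): point on the upper face of the right strap (uppermost when shut), 70 mm from the hinge axis, on the black rubber pad: press here
- jar_a: bystander: glaze jar, 52 mm across, 65 mm high, left of the bed
- jar_b: bystander: glaze jar, 48 mm across, 60 mm high, right, near the robot
- jar_c: bystander: glaze jar, 60 mm across, 90 mm high, behind the bed
- mug: bystander: white mug, 80 mm across, 85 mm high, behind the bed
Not all that is in view belongs to the job. What is shaped like the tile1 but red or white is not meant.

How it is judged:
By the outcome, as a careful person would: the job done as asked, in the order asked, and still so for the second after the job is handed in, with the robot touching nothing.
Of tile1, tile2, tile3, tile4, tile5 only 3 to 5 are there at a start; the rules pass over those that are not, and their reading is None.
At some moment in a run one of tile1, tile2, tile3, tile4, tile5, straightedge may be knocked a few centimetres aside while the robot is not near it.
It also fails if it takes over 210 s, if anything falls off the work surface, if the arm or the gripper's body presses on something with over 40 N, if the wrist force passes 120 N, or if a joint passes its speed limit or range.

## Working session

There is one attempt and no reset: what is moved stays moved. The work goes in short steps, Python scripts to look and compute and a tool call to move; the robot and the scene stay as the last step left them, time stands still between calls to the robot, and variables do not carry over. Pictures are saved under pics/ and viewed, about 12 in all and at most 16, crops included, and the job is handed in when it is done.

Besides the shell and the picture viewer there is one more tool, called as a command line: name --argument value ..., lists and objects as JSON in quotes. step_arm: Moves the arm, as the interface text tells. Its arguments: {"type":"object","properties":{"rotation":{"type":"array"},"slide":{"type":"array"},"claw":{"type":"array"},"force":{"type":"number"}},"required":["rotation","slide","claw"]}

```bash
mkdir -p pics
cat > h.py <<'E'
import numpy as np, cv2
from cell import env
def grab(n,name=None):
    d=env.get_image(n)
    if name: cv2.imwrite('pics/'+name,d['frame'])
    return d
def ray(d,u,v,fish=False):
    x=(u-d['cx'])/d['fx']; y=(v-d['cy'])/d['fy']
    if fish:
        r=np.hypot(x,y); s=np.sin(r)/max(r,1e-9); c=np.array([x*s,-y*s,-np.cos(r)])
    else: c=np.array([x,-y,-1.])
    P=np.array(d['pose']); return P[:3,3],P[:3,:3]@c
def onz(d,u,v,z,fish=False):
    o,r=ray(d,u,v,fish); return o+r*(z-o[2])/r[2]
def proj(d,p,fish=False):
    P=np.array(d['pose']); c=P[:3,:3].T@(np.array(p)-P[:3,3])
    x,y,z=c[0],-c[1],-c[2]
    if fish:
        r=np.hypot(x,y); t=np.arctan2(r,z); return np.array([d['cx']+d['fx']*t*x/r,d['cy']+d['fy']*t*y/r])
    return np.array([d['cx']+d['fx']*x/z,d['cy']+d['fy']*y/z])
E
python3 - <<'E'
from h import *
for n in('scene','side','wrist'):
    d=grab(n,n+'0.png'); print(n,d['fx'],d['fy'],d['cx'],d['cy'],np.round(d['pose'],3).tolist(),[k for k in d])
s=env.observe();print(s)
E
```

```text
scene 480.3100265800545 480.3100265800545 321.2047238953117 233.66097618399203 [[-0.734, -0.471, 0.489, 1.246], [0.678, -0.529, 0.51, 0.675], [0.018, 0.706, 0.708, 1.031], [0.0, 0.0, 0.0, 1.0]] ['frame', 'fx', 'fy', 'cx', 'cy', 'pose']
side 604.9492971144473 604.9492971144473 316.67335888690354 234.0802236814888 [[0.986, 0.124, -0.115, 0.391], [-0.169, 0.74, -0.651, -1.091], [0.005, 0.661, 0.75, 1.247], [0.0, 0.0, 0.0, 1.0]] ['frame', 'fx', 'fy', 'cx', 'cy', 'pose']
wrist 371.64829954431775 371.64829954431775 319.9717443472837 243.74955758390792 [[0.363, 0.891, 0.273, 0.314], [-0.932, 0.348, 0.104, -0.602], [-0.002, -0.292, 0.956, 0.374], [0.0, 0.0, 0.0, 1.0]] ['frame', 'fx', 'fy', 'cx', 'cy', 'pose']
{'time_s': 0.15, 'joint_pos': array([ 1.17010726,  0.46926684, -0.04864407,  1.53339194,  0.02408407,
        1.14101831, -0.0823145 ]), 'joint_velocities': array([ 0.00017712, -0.00172694,  0.0001128 , -0.00434838, -0.00084263,
        0.00025206,  0.00029548]), 'joint_efforts': array([ 6.33567815e-04, -5.10766232e+01, -4.66047751e-02, -2.37978852e+01,
        1.07462905e-02,  5.32652179e-03, -1.85057866e-05]), 'tool_pos': array([ 0.2451153 , -0.62848053,  0.24950712]), 'orientation': array([[-9.31661571e-01, -5.54607428e-04,  3.63326863e-01],
       [-3.63327286e-01,  1.39389700e-03, -9.31660528e-01],
       [ 1.02656251e-05, -9.99998875e-01, -1.50014428e-03]]), 'contact_force': array([-0.53636509,  1.10548323,  0.58447854]), 'wrist_torque': array([ 0.00882432,  0.04839345, -0.00867726]), 'opening': 1.0010143998844063}
```

View pics/scene0.png

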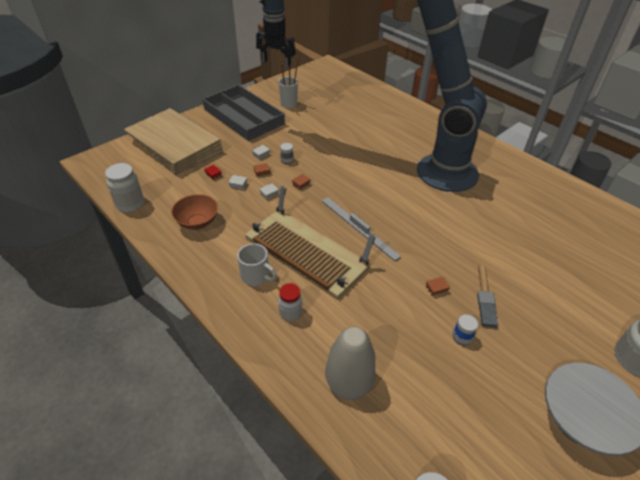

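View pics/side0.png

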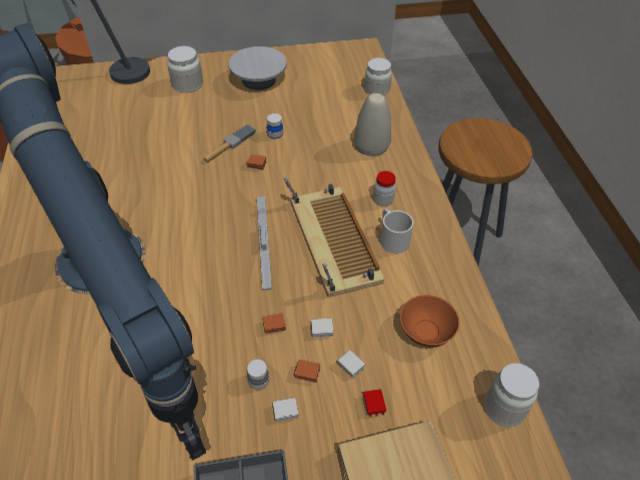

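The scene picture shows three terracotta tiles: (302,181), (262,170) and (438,286). The side picture shows the same three at (274,323), (307,370) and (257,161). The bed is at about (308,250) in scene and (337,240) in side. The straightedge lies in front of it, and the white and red tiles are decoys.

```bash
cat > m.py <<'E'
from h import *
def tiles(d,z=.024,fish=False,amin=60,amax=1e5):
    hsv=cv2.cvtColor(d['frame'],cv2.COLOR_BGR2HSV)
    m=cv2.inRange(hsv,(3,140,60),(12,255,255))
    cs,_=cv2.findContours(m,cv2.RETR_EXTERNAL,cv2.CHAIN_APPROX_NONE)
    out=[]
    for c in cs:
        a=cv2.contourArea(c)
        if amin<a<amax:
            w=np.array([onz(d,p[0][0],p[0][1],z,fish)[:2] for p in c],np.float32)
            r=cv2.minAreaRect(w*1000)
            out.append((c.mean(0)[0].round(0).tolist(),a,np.round(r[0],1).tolist(),np.round(r[1],1).tolist(),round(r[2],1)))
    return out
if __name__=='__main__':
    for n,pts in (('scene',[(249,226),(284,214),(367,257),(342,290),(324,200),(398,257)]),('side',[(292,193),(340,189),(382,284),(330,292),(262,197),(267,287)])):
        d=grab(n)
        for t in tiles(d,.017,amin=30): print(n,t)
        for p in pts: print(p,onz(d,*p,.02).round(3))
E
python3 m.py
python3 - <<'E'
import cv2
a=cv2.imread('pics/scene0.png')[170:310,220:420];cv2.imwrite('pics/c1.png',cv2.resize(a,None,fx=4,fy=4,interpolation=2))
E
```

```text
scene ([289.0, 288.0], 30.5, [751.3, 40.9], [43.1, 56.2], 51.9)
scene ([437.0, 286.0], 238.5, [445.7, 297.6], [47.2, 57.4], 67.9)
scene ([194.0, 210.0], 1096.0, [767.4, -396.2], [144.8, 138.4], 89.6)
scene ([301.0, 181.0], 139.5, [427.3, -285.5], [60.5, 51.7], 1.9)
scene ([213.0, 171.0], 154.0, [616.8, -522.4], [74.0, 49.2], 86.9)
scene ([261.0, 169.0], 126.0, [485.9, -423.3], [57.7, 51.0], 66.9)
scene ([416.0, 82.0], 83.5, [-406.4, -471.2], [252.8, 19.6], 34.2)
scene ([432.0, 85.0], 195.0, [-444.5, -411.9], [325.2, 34.0], 33.2)
scene ([387.0, 4.0], 77.5, [-992.6, -1163.7], [168.7, 60.3], 38.0)
(249, 226) [ 0.688 -0.223  0.02 ]
(284, 214) [ 0.576 -0.194  0.02 ]
(367, 257) [0.514 0.101 0.02 ]
(342, 290) [0.651 0.139 0.02 ]
(324, 200) [ 0.438 -0.16   0.02 ]
(398, 257) [0.448 0.16  0.02 ]
side ([307.0, 370.0], 373.5, [489.1, -423.5], [46.5, 52.7], 66.4)
side ([274.0, 323.0], 314.0, [430.5, -285.5], [49.6, 49.0], 1.9)
side ([429.0, 321.0], 2296.5, [801.6, -337.3], [144.3, 142.0], 20.2)
side ([256.0, 161.0], 189.5, [449.1, 297.8], [56.3, 55.2], 66.9)
side ([2.0, 142.0], 146.0, [-320.7, 523.5], [20.6, 190.2], 9.4)
side ([75.0, 43.0], 1051.0, [-167.3, 1079.6], [105.5, 337.5], 13.1)
(292, 193) [0.536 0.141 0.02 ]
(340, 189) [0.675 0.135 0.02 ]
(382, 284) [ 0.714 -0.218  0.02 ]
(330, 292) [ 0.58  -0.221  0.02 ]
(262, 197) [0.449 0.139 0.02 ]
(267, 287) [ 0.427 -0.18   0.02 ]
```

View pics/c1.png

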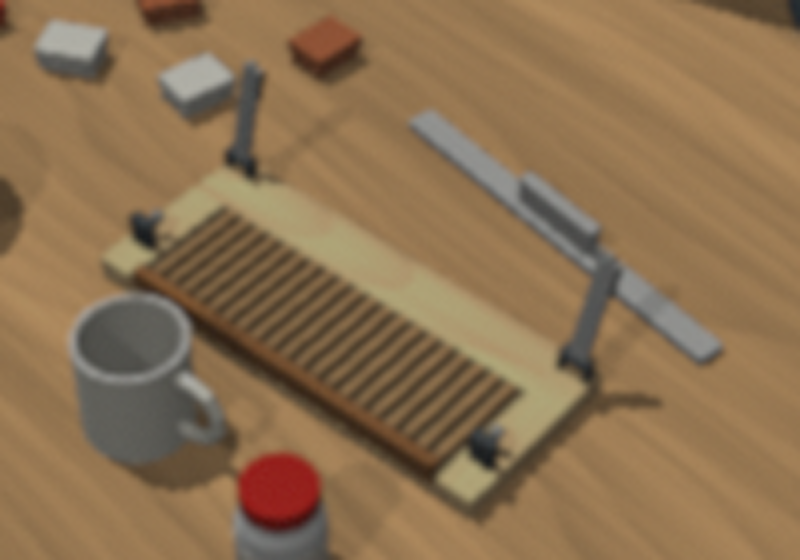

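step_arm --rotation '[[0,0,-0.04],[0,0,-0.04],[0,0,-0.04],[0,0,-0.04],[0,0,-0.04],[0,0,-0.04]]' --slide '[[2,3.4,0],[2,3.4,0],[2,3.4,0],[2,3.4,0],[2,3.4,0],[2,3.4,0]]' --claw '[100,100,100,100,100,100]'

```text
time_s: 0.75
tool_pos: [0.3658, -0.4231, 0.2504]
orientation: [[-0.992, 0.0, 0.129], [-0.129, -0.0, -0.992], [-0.0, -1.0, 0.0]]
contact_force: [0.8, 0.2, -0.1]
opening: 1.004
```

step_arm --rotation '[[0,0,0],[0,0,0],[0,0,0],[0,0,0],[0,0,0],[0,0,0]]' --slide '[[1.6,3.4,0],[1.6,3.4,0],[1.6,3.4,0],[1.6,3.4,0],[0,0,0],[0,0,0]]' --claw '[100,100,100,100,100,100]'

```text
time_s: 1.25
tool_pos: [0.4305, -0.2865, 0.2506]
orientation: [[-0.991, 0.001, 0.137], [-0.137, 0.0, -0.991], [-0.001, -1.0, 0.0]]
contact_force: [-0.9, -0.1, -0.4]
opening: 1.002
```

Run:
```python
from m import *
d=grab('wrist','w1.png')
for t in tiles(d,.024,True,300): print(t)
print(env.observe()['tool_pos'])
```

```text
[ 0.42948076 -0.28847072  0.25046388]
```

View pics/w1.png

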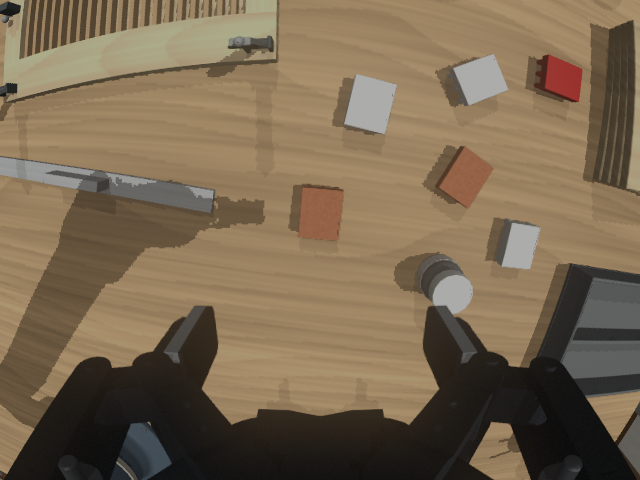

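The wrist picture shows tile A at (320,212), tile B at (465,177) and the bed at the upper left. The decoys are white or red, and jar_b is at (445,285).

Run:
```python
from m import *
f=cv2.imread('pics/w1.png');h=cv2.cvtColor(f,cv2.COLOR_BGR2HSV)
for p in((320,212),(465,177),(560,80),(300,280),(390,215),(150,50)):print(p,h[p[1],p[0]])
d=env.get_image('wrist')
sel=cv2.inRange(h,(4,120,60),(10,255,255))
for lo,hi in(((4,110,60),(11,255,255)),):
    m=cv2.inRange(h,lo,hi);cs,_=cv2.findContours(m,0,1)
    for c in cs:
        if cv2.contourArea(c)>500:
            w=np.array([onz(d,*map(float,p[0]),.024,True)[:2] for p in c],np.float32)
            print(cv2.contourArea(c),cv2.minAreaRect(w*1000),c.mean(0))
```

```text
(320, 212) [ 11 135 149]
(465, 177) [ 11 135 149]
(560, 80) [  1 176 155]
(300, 280) [ 17  95 156]
(390, 215) [ 17  95 161]
(150, 50) [ 27  55 171]
1913.5 ((427.1252136230469, -289.41851806640625), (50.632049560546875, 38.97043228149414), 1.9660016298294067) [[319.95953757 212.57803468]]
1675.0 ((484.45550537109375, -428.123046875), (39.6371955871582, 49.41197204589844), 66.5251693725586) [[465.41304348 177.02173913]]
```

step_arm --rotation '[[0,0,0],[0,0,0],[0,0,0],[0,0,0],[0,0,0],[0,0,0],[0,0,0],[0,0,0]]' --slide '[[1.5,3.5,0],[1.5,3.5,0],[1.5,3.5,0],[1.5,3.5,0],[1.5,3.5,0],[1.5,3.5,0],[1,3,0],[0,0,0]]' --claw '[100,100,100,100,100,100,100,100]'

```text
time_s: 2.02
tool_pos: [0.5311, -0.0428, 0.2505]
orientation: [[-0.99, 0.002, 0.139], [-0.139, 0.004, -0.99], [-0.002, -1.0, -0.004]]
contact_force: [-0.2, 0.4, 0.2]
opening: 1.0
```

step_arm --rotation '[[0,0,0],[0,0,0],[0,0,0],[0,0,0]]' --slide '[[0,0,0],[0,0,0],[0,0,0],[0,0,0]]' --claw '[100,100,100,100]'

```text
time_s: 2.35
tool_pos: [0.5289, -0.0511, 0.2502]
orientation: [[-0.992, -0.0, 0.128], [-0.128, -0.001, -0.992], [0.0, -1.0, 0.001]]
contact_force: [-0.3, -0.2, 0.1]
opening: 0.997
```

Run:
```python
from h import *
d=grab('wrist','w2.png'); np.save('w2.npy',d['pose']); print(env.observe()['tool_pos'])
# rectified top view at z=0.02, 0.5 mm/px: x 0.48..0.78 up, y 0.20..-0.30 to right
H=[];X=np.arange(.80,.42,-.0006);Y=np.arange(.19,-.27,-.0006)
mx=np.zeros((len(X),len(Y)),np.float32);my=mx.copy()
for i,x in enumerate(X):
    for j,y in enumerate(Y):
        mx[i,j],my[i,j]=proj(d,(x,y,.02),True)
cv2.imwrite('pics/top.png',cv2.remap(d['frame'],mx,my,1))
```

```text
[ 0.52895031 -0.05075787  0.25029243]
```

View pics/top.png

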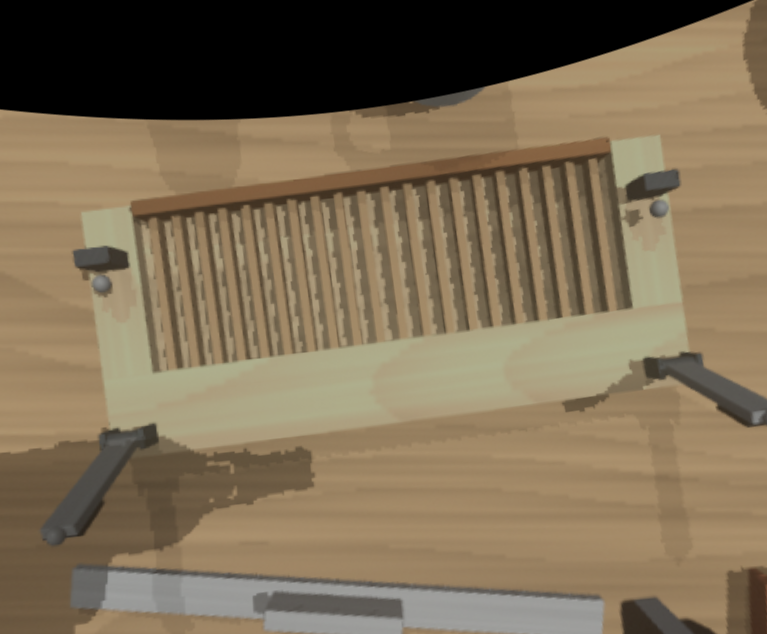

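The top view (0.6 mm per pixel) shows the whole bed. The rib-front corners are at (153,373) and (632,308), both straps are swung forward, and the straightedge runs from (75,587) to (602,612).

```bash
cat > bed.py <<'E'
from h import *
def bedfit(f,s=.0006,X0=.80,Y0=.19):
    h=cv2.cvtColor(f,cv2.COLOR_BGR2HSV); m=cv2.inRange(h,(22,30,110),(45,110,255))
    m=cv2.morphologyEx(m,cv2.MORPH_CLOSE,np.ones((5,5)));m=cv2.morphologyEx(m,cv2.MORPH_OPEN,np.ones((5,5)))
    n,l,st,_=cv2.connectedComponentsWithStats(m);m=(l==1+st[1:,4].argmax())
    W=lambda u,v:np.c_[X0-s*np.array(v),Y0-s*np.array(u)]
    L=[(np.where(m[v])[0].min()-.5,v) for v in range(235,430) if m[v].any()]
    R=[(np.where(m[v])[0].max()+.5,v) for v in range(145,350) if m[v].any()]
    T=[(u,np.where(m[:,u])[0].min()-.5) for u in range(165,620)]
    B=[(u,np.where(m[:,u])[0].max()+.5) for u in range(165,640)]
    res={}
    for k,P in dict(L=L,R=R,T=T,B=B).items():
        w=W(*np.array(P,float).T); 
        vx,vy,x,y=cv2.fitLine(w.astype(np.float32),cv2.DIST_HUBER,0,.0005,1e-5).ravel()
        r=abs((w-[x,y])@[-vy,vx]); res[k]=(vx,vy,x,y,round(np.median(r)*1e3,2))
    return res,m
if __name__=='__main__':
    f=cv2.imread('pics/top.png'); r,m=bedfit(f)
    for k,(vx,vy,x,y,e) in r.items():
        a=np.arctan2(vy,vx)-(np.pi/2 if k in'TB' else 0); a=(a+np.pi/2)%np.pi-np.pi/2
        print(k,'yaw',round(a,4),x.round(4),y.round(4),e)
    y=np.mean([ (np.arctan2(r[k][1],r[k][0])+np.pi/2)%np.pi-np.pi/2 - 0 for k in 'LR'])
    yaws=[((np.arctan2(r[k][1],r[k][0])-(np.pi/2 if k in'TB' else 0))+np.pi/2)%np.pi-np.pi/2 for k in 'LRTB']
    yaw=np.mean(yaws);ex=np.array([np.cos(yaw),np.sin(yaw)]);ey=np.array([-ex[1],ex[0]])
    p={k:np.array(r[k][2:4]) for k in r}
    yl,yr=p['L']@ey,p['R']@ey; xt,xb=p['T']@ex+.026,p['B']@ex+.075
    print('width',yl-yr,'x from T,B',xt,xb); c=ex*xt+ey*(yl+yr)/2; print('centre T',c,'B',ex*xb+ey*(yl+yr)/2,'yaw',yaw)
E
python3 bed.py
```

```text
L yaw -0.0189 0.5797 0.1272 5.27
R yaw 1.4383 0.6332 0.0132 10.5
T yaw 0.1313 0.6018 -0.0886 0.24
B yaw 0.1211 0.556 -0.066 1.34
width 0.12593853 x from T,B 0.5399815 0.55634797
centre T [0.5673711  0.05284637] B [0.5823287  0.05948947] yaw 0.417959
```

```bash
cat > bed2.py <<'E'
from bed import *
# resample in bed frame from raw wrist image, report rib/edge positions
def frame(img,pose_d,c,yaw,xs,ys,z=.02):
    ex=np.array([np.cos(yaw),np.sin(yaw)]);ey=np.array([-ex[1],ex[0]])
    mp=np.array([[proj(pose_d,[*(c+ex*x+ey*y),z],True) for y in ys] for x in xs],np.float32)
    return cv2.remap(img,mp[...,0],mp[...,1],1)
if __name__=='__main__':
    d=env.get_image('wrist'); d['frame']=cv2.imread('pics/w2.png'); d['pose']=np.load('w2.npy')
    r,_=bedfit(cv2.imread('pics/top.png')); vx,vy,x,y,_=r['T']; yaw=.1313
    ex=np.array([np.cos(yaw),np.sin(yaw)]);ey=np.array([-ex[1],ex[0]])
    c0=ex*((np.array([x,y])@ex)+.026)+ey*(np.array([.617,-.043])@ey)
    ys=np.arange(-.19,.19,.0005)
    for lo,hi in((-.025,-.005),(.0,.02),(.03,.05)):
        im=frame(d['frame'],d,c0,yaw,np.arange(lo,hi,.001),ys)
        p=im.astype(float).mean((0,2)); 
        q=(abs(ys)<.14); ph=np.angle((p[q]*np.exp(2j*np.pi*ys[q]/.014)).sum()*1)
        s=cv2.cvtColor(im,cv2.COLOR_BGR2HSV).astype(float).mean(0)
        pale=(s[:,0]>22)&(s[:,1]<100); 
        print(lo,'brightness peak offset mod14 mm',round(-0+ph/(2*np.pi)*14,2),'pale ext',ys[pale].min(),ys[pale].max(),'inner', ys[pale&(ys<0)].max(),ys[pale&(ys>0)].min())
    im=frame(d['frame'],d,c0,yaw,np.arange(.09,-.10,-.0005),ys[::-1]); cv2.imwrite('pics/bedf.png',im)
    print(c0)
E
python3 bed2.py
```

```text
-0.025 brightness peak offset mod14 mm 6.19 pale ext -0.1745 0.17500000000000032 inner -0.14449999999999996 0.1455000000000003
0.0 brightness peak offset mod14 mm 6.11 pale ext -0.174 0.17500000000000032 inner -0.14499999999999996 0.1460000000000003
0.03 brightness peak offset mod14 mm 6.03 pale ext -0.175 0.17300000000000032 inner -0.16799999999999998 0.1455000000000003
[ 0.62187357 -0.0423564 ]
```

View pics/bedf.png

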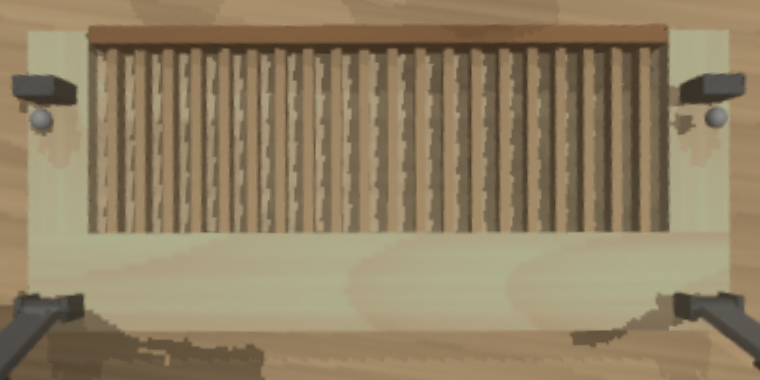

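step_arm --rotation '[[0,0,-0.016],[0,0,-0.016],[0,0,-0.016],[0,0,-0.016],[0,0,-0.016],[0,0,-0.015],[0,0,0],[0,0,0]]' --slide '[[-1.45,-3.4,-1.5],[-1.45,-3.4,-1.5],[-1.45,-3.4,-1.5],[-1.45,-3.4,-1.5],[-1.45,-3.4,-1.5],[-1.45,-3.4,-1.5],[-1.45,-3.4,-1.5],[0,0,0]]' --claw '[100,100,100,100,100,100,100,100]'

```text
time_s: 3.12
tool_pos: [0.4216, -0.2943, 0.1427]
orientation: [[-1.0, -0.006, 0.024], [-0.024, -0.001, -1.0], [0.006, -1.0, 0.001]]
contact_force: [-0.4, -1.2, 0.1]
opening: 1.006
```

step_arm --rotation '[[0,0,0],[0,0,0],[0,0,0]]' --slide '[[0,0,-3],[0,0,0],[0,0,0]]' --claw '[100,80,80]'

```text
time_s: 3.37
tool_pos: [0.4267, -0.2864, 0.1146]
orientation: [[-0.999, -0.003, 0.036], [-0.036, 0.002, -0.999], [0.003, -1.0, -0.002]]
contact_force: [-0.2, -0.5, 0.9]
opening: 0.797
```

Run:
```python
from h import *
s=env.observe();print(s['tool_pos'],s['orientation'][:,0],s['opening'])
d=env.get_image('wrist')
h=cv2.cvtColor(d['frame'],cv2.COLOR_BGR2HSV)
cs,_=cv2.findContours(cv2.inRange(h,(4,110,60),(11,255,255)),0,1)
for c in cs:
    if cv2.contourArea(c)>500:
        w=np.array([onz(d,*map(float,p[0]),.024,True)[:2] for p in c],np.float32); print(cv2.minAreaRect(w*1000))
```

```text
[ 0.42669101 -0.28642341  0.11456885] [-0.99933452 -0.03636959  0.00278736] 0.7971568642494649
((428.55908203125, -287.22216796875), (50.411720275878906, 39.46791076660156), 2.2106375694274902)
((487.0871276855469, -423.62371826171875), (45.15333557128906, 50.04983901977539), 67.1913070678711)
```

step_arm --rotation '[[0,0,0],[0,0,0],[0,0,0],[0,0,0],[0,0,0]]' --slide '[[0.1,0,-3],[0.1,0,-3],[0,0,-2.4],[0,0,0],[0,0,0]]' --claw '[80,80,80,80,80]'

```text
time_s: 3.83
tool_pos: [0.4302, -0.2865, 0.0318]
orientation: [[-0.999, -0.0, 0.038], [-0.038, 0.0, -0.999], [0.0, -1.0, -0.0]]
contact_force: [0.9, 1.1, -0.1]
opening: 0.799
```

step_arm --rotation '[[0,0,0],[0,0,0],[0,0,0],[0,0,0],[0,0,0],[0,0,0]]' --slide '[[0,0,0],[0,0,0],[0,0,0],[0,0,0],[0,0,0],[0,0,0]]' --claw '[40,40,40,40,40,40]' --force 30

```text
time_s: 4.33
tool_pos: [0.4312, -0.2876, 0.0335]
orientation: [[-0.999, 0.004, 0.037], [-0.037, -0.002, -0.999], [-0.003, -1.0, 0.002]]
contact_force: [-0.6, 0.1, 5.4]
opening: 0.459
```

Run:
```python
from h import *
s=env.observe();print(s['tool_pos'],s['orientation'][:,0],s['opening'],s['contact_force'])
d=grab('wrist','w3.png')
h=cv2.cvtColor(d['frame'],cv2.COLOR_BGR2HSV)
cs,_=cv2.findContours(cv2.inRange(h,(4,110,60),(11,255,255)),0,1)
for c in cs:
    if cv2.contourArea(c)>500:
        w=np.array([onz(d,*map(float,p[0]),.024,True)[:2] for p in c],np.float32); print(cv2.minAreaRect(w*1000))
```

```text
[ 0.4312011  -0.287597    0.03353688] [-0.99931922 -0.03673417 -0.00342144] 0.45919401155197004 [-0.61527193  0.12497077  5.38664368]
((430.8697814941406, -288.0633544921875), (55.987396240234375, 39.83595275878906), 1.8774183988571167)
((488.1191101074219, -419.6118469238281), (53.66680908203125, 51.47216033935547), 67.0423812866211)
```

View pics/w3.png

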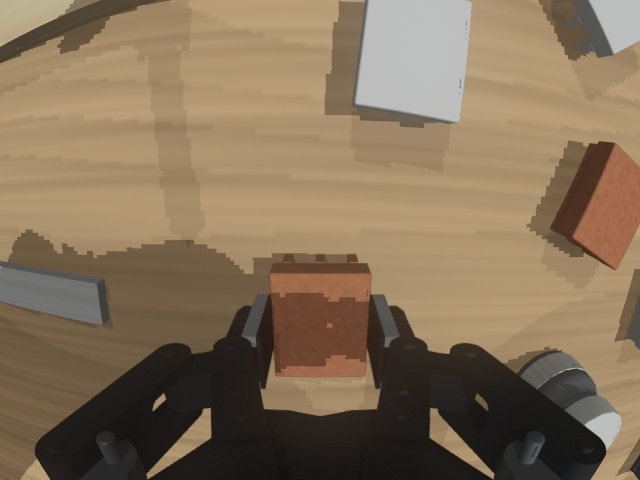

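step_arm --rotation '[[0,0,0],[0,0,0],[0,0,0],[0,0,0],[0,0,0],[0,0,0.02],[0,0,0.02],[0,0,0.02]]' --slide '[[0,0,1],[0,0,3.5],[0,0,4],[0,0,4],[0,0,4],[2.7,2,0],[3.2,2.4,0],[3.2,2.4,0]]' --claw '[40,40,40,40,40,40,40,40]'

```text
time_s: 5.05
tool_pos: [0.5215, -0.2192, 0.1994]
orientation: [[-0.996, 0.004, 0.094], [-0.094, -0.002, -0.996], [-0.003, -1.0, 0.003]]
contact_force: [-0.0, -0.6, -1.6]
opening: 0.454
```

step_arm --rotation '[[0,0,0.02],[0,0,0.014],[0,0,0],[0,0,0],[0,0,0],[0,0,0]]' --slide '[[3.2,2.4,0],[3.2,2.4,0],[3.2,2.4,0],[3.2,2.5,0],[0,0,0],[0,0,0]]' --claw '[40,40,40,40,40,40]'

```text
time_s: 5.55
tool_pos: [0.65, -0.1186, 0.1972]
orientation: [[-0.991, 0.001, 0.136], [-0.136, 0.001, -0.991], [-0.001, -1.0, -0.001]]
contact_force: [-0.8, -1.1, -0.7]
opening: 0.458
```

step_arm --rotation '[[0,0,0],[0,0,0],[0,0,0],[0,0,0],[0,0,0],[0,0,0]]' --slide '[[0,0,-4],[0,0,-3.5],[0,0,-2],[0,0,0],[0,0,0],[0,0,0]]' --claw '[40,40,40,40,40,40]'

```text
time_s: 6.05
tool_pos: [0.6496, -0.123, 0.1037]
orientation: [[-0.992, 0.003, 0.129], [-0.129, -0.001, -0.992], [-0.003, -1.0, 0.001]]
contact_force: [0.9, -0.7, 0.1]
opening: 0.459
```

```bash
cat > st.py <<'E'
from h import *
s=env.observe();o=s['orientation']
print(s['time_s'],s['tool_pos'].round(4),'yaw',round(np.arctan2(-o[1,0],-o[0,0]),4),'tilt',o[:,1].round(3),s['opening'].__round__(3),s['contact_force'].round(1))
E
python3 st.py
```

```text
6.05 [ 0.6496 -0.123   0.1037] yaw 0.1294 tilt [ 0.003 -0.001 -1.   ] 0.459 [ 0.9 -0.7  0.1]
```

step_arm --rotation '[[0,0,0],[0,0,0],[0,0,0],[0,0,0],[0,0,0],[0,0,0],[0,0,0],[0,0,0]]' --slide '[[0.1,0.1,-2],[0,0,-2],[0,0,-0.5],[0,0,-0.4],[0,0,-0.4],[0,0,-0.4],[0,0,-0.3],[0,0,0]]' --claw '[40,40,40,40,40,40,40,40]'

```text
time_s: 6.72
tool_pos: [0.6506, -0.1211, 0.0427]
orientation: [[-0.991, 0.002, 0.13], [-0.13, -0.001, -0.991], [-0.002, -1.0, 0.001]]
contact_force: [-0.8, -0.5, 3.7]
opening: 0.457
```

```bash
python3 st.py
```

```text
6.7167 [ 0.6506 -0.1211  0.0427] yaw 0.1307 tilt [ 0.002 -0.001 -1.   ] 0.457 [-0.8 -0.5  3.7]
```

step_arm --rotation '[[0,0,0],[0,0,0],[0,0,0],[0,0,0],[0,0,0],[0,0,0],[0,0,0],[0,0,0]]' --slide '[[0,0,0],[0,0,0],[0,0,0],[0,0,2],[0,0,3.5],[0,0,3.5],[0,0,3.5],[0,0,3.5]]' --claw '[60,60,60,60,60,60,60,60]'

```text
time_s: 7.38
tool_pos: [0.6495, -0.1208, 0.2029]
orientation: [[-0.991, -0.0, 0.131], [-0.131, 0.0, -0.991], [0.0, -1.0, -0.0]]
contact_force: [0.1, -0.8, -0.0]
opening: 0.602
```

step_arm --rotation '[[0,0,-0.06],[0,0,-0.06],[0,0,-0.06],[0,0,-0.06],[0,0,-0.06],[0,0,-0.06],[0,0,-0.06],[0,0,-0.06]]' --slide '[[-1.8,-3.4,0],[-1.8,-3.4,0],[-1.8,-3.4,0],[-1.8,-3.4,0],[-1.8,-3.4,0],[-1.8,-3.4,0],[-1.8,-3.4,0],[-1.8,-3.4,0]]' --claw '[80,80,80,80,80,80,80,80]'

```text
time_s: 8.05
tool_pos: [0.5046, -0.3943, 0.2015]
orientation: [[-0.939, 0.0, -0.345], [0.345, -0.0, -0.939], [-0.0, -1.0, 0.0]]
contact_force: [0.4, -0.4, -0.5]
opening: 0.803
```

step_arm --rotation '[[0,0,-0.06],[0,0,0],[0,0,0],[0,0,0],[0,0,0],[0,0,0]]' --slide '[[-1.8,-3.4,-2],[0,0,-3],[0,0,-2.5],[0,0,0],[0,0,0],[0,0,0]]' --claw '[80,80,80,80,80,80]'

```text
time_s: 8.55
tool_pos: [0.4898, -0.4255, 0.1285]
orientation: [[-0.918, 0.002, -0.397], [0.397, -0.001, -0.918], [-0.002, -1.0, 0.0]]
contact_force: [0.5, 1.0, 1.3]
opening: 0.799
```

```bash
cat > wt.py <<'E'
from h import *
import st
d=env.get_image('wrist')
h=cv2.cvtColor(d['frame'],cv2.COLOR_BGR2HSV)
cs,_=cv2.findContours(cv2.inRange(h,(4,110,60),(11,255,255)),0,1)
for c in cs:
    if cv2.contourArea(c)>500:
        w=np.array([onz(d,*map(float,p[0]),.024,True)[:2] for p in c],np.float32); print(cv2.minAreaRect(w*1000))
E
python3 wt.py
```

```text
8.55 [ 0.4898 -0.4255  0.1285] yaw -0.408 tilt [ 0.002 -0.001 -1.   ] 0.799 [0.5 1.  1.3]
((488.02764892578125, -427.07049560546875), (39.413543701171875, 52.77900695800781), 66.45697784423828)
```

step_arm --rotation '[[0,0,0],[0,0,0],[0,0,0],[0,0,0],[0,0,0],[0,0,0]]' --slide '[[-0.1,-0.1,-3.4],[-0.1,0,-3.4],[0,0,-2],[0,0,-0.9],[0,0,0],[0,0,0]]' --claw '[80,80,80,80,80,80]'

```text
time_s: 9.1
tool_pos: [0.4878, -0.4271, 0.0317]
orientation: [[-0.918, 0.002, -0.397], [0.397, -0.002, -0.918], [-0.003, -1.0, 0.001]]
contact_force: [0.5, 0.7, 0.5]
opening: 0.802
```

step_arm --rotation '[[0,0,0],[0,0,0],[0,0,0],[0,0,0],[0,0,0],[0,0,0]]' --slide '[[0,0,0],[0,0,0],[0,0,0],[0,0,0],[0,0,0],[0,0,0]]' --claw '[40,40,40,40,40,40]'

```text
time_s: 9.6
tool_pos: [0.4877, -0.4274, 0.0323]
orientation: [[-0.917, 0.003, -0.398], [0.398, -0.002, -0.917], [-0.004, -1.0, 0.001]]
contact_force: [-1.2, 0.1, 6.4]
opening: 0.456
```

```bash
python3 wt.py
```

```text
9.6 [ 0.4877 -0.4274  0.0323] yaw -0.4091 tilt [ 0.003 -0.002 -1.   ] 0.456 [-1.2  0.1  6.4]
((489.3238220214844, -428.8603515625), (40.35698699951172, 56.61442947387695), 66.50655364990234)
```

step_arm --rotation '[[0,0,0],[0,0,0],[0,0,0],[0,0,0],[0,0,0],[0,0,0.05],[0,0,0.05],[0,0,0.05]]' --slide '[[0,0,1],[0,0,3.5],[0,0,4],[0,0,4],[0,0,4],[1,2.5,0],[1.3,3.3,0],[1.3,3.3,0]]' --claw '[40,40,40,40,40,40,40,40]'

```text
time_s: 10.32
tool_pos: [0.5223, -0.3358, 0.1972]
orientation: [[-0.966, 0.002, -0.257], [0.257, -0.002, -0.966], [-0.003, -1.0, 0.001]]
contact_force: [1.6, -0.3, -0.9]
opening: 0.46
```

step_arm --rotation '[[0,0,0.05],[0,0,0.05],[0,0,0.05],[0,0,0.05],[0,0,0.05],[0,0,0.05],[0,0,0.05],[0,0,0.04]]' --slide '[[1.3,3.3,0],[1.3,3.3,0],[1.3,3.3,0],[1.3,3.3,0],[1.3,3.3,0],[1.3,3.3,0],[1.3,3.3,0],[1.3,3.3,0]]' --claw '[40,40,40,40,40,40,40,40]'

```text
time_s: 10.98
tool_pos: [0.6266, -0.0701, 0.196]
orientation: [[-0.991, 0.001, 0.132], [-0.132, -0.001, -0.991], [-0.001, -1.0, 0.001]]
contact_force: [1.2, -0.0, -1.0]
opening: 0.459
```

step_arm --rotation '[[0,0,0],[0,0,0],[0,0,0],[0,0,0],[0,0,0],[0,0,0]]' --slide '[[1.2,3.2,0],[0,0,-4],[0,0,-3.5],[0,0,-2],[0,0,0],[0,0,0]]' --claw '[40,40,40,40,40,40]'

```text
time_s: 11.48
tool_pos: [0.638, -0.0397, 0.0999]
orientation: [[-0.991, -0.002, 0.13], [-0.13, -0.0, -0.991], [0.002, -1.0, -0.0]]
contact_force: [0.9, -0.5, -0.2]
opening: 0.457
```

```bash
python3 st.py
```

```text
11.4833 [ 0.638  -0.0397  0.0999] yaw 0.1307 tilt [-0.002 -0.    -1.   ] 0.457 [ 0.9 -0.5 -0.2]
```

Good: the target is (0.6396, −0.0392). I'll descend to z ≈ 0.0415.

step_arm --rotation '[[0,0,0],[0,0,0],[0,0,0],[0,0,0],[0,0,0],[0,0,0],[0,0,0],[0,0,0]]' --slide '[[0.1,0,-2],[0,0,-1.7],[0,0,-0.5],[0,0,-0.4],[0,0,-0.4],[0,0,-0.4],[0,0,-0.4],[0,0,0]]' --claw '[40,40,40,40,40,40,40,40]'

```text
time_s: 12.15
tool_pos: [0.6393, -0.0396, 0.042]
orientation: [[-0.991, -0.0, 0.13], [-0.13, -0.0, -0.991], [0.0, -1.0, 0.0]]
contact_force: [-0.7, 0.1, -1.2]
opening: 0.458
```

```bash
python3 st.py
```

```text
12.15 [ 0.6393 -0.0396  0.042 ] yaw 0.1308 tilt [-0. -0. -1.] 0.458 [-0.7  0.1 -1.2]
```

step_arm --rotation '[[0,0,0],[0,0,0],[0,0,0],[0,0,0],[0,0,0],[0,0,0],[0,0,0],[0,0,0]]' --slide '[[0,0,0],[0,0,0],[0,0,0],[0,0,2],[0,0,3.5],[0,0,3.5],[0,0,3.5],[0,0,3.5]]' --claw '[60,60,60,60,60,60,60,60]'

```text
time_s: 12.82
tool_pos: [0.6393, -0.0395, 0.2041]
orientation: [[-0.991, 0.0, 0.131], [-0.131, -0.0, -0.991], [-0.0, -1.0, 0.0]]
contact_force: [0.2, -0.6, -0.2]
opening: 0.602
```

step_arm --rotation '[[0,0,-0.05],[0,0,-0.05],[0,0,-0.05],[0,0,-0.05],[0,0,-0.05],[0,0,-0.05],[0,0,-0.05],[0,0,-0.05]]' --slide '[[-1.9,3.4,0],[-1.9,3.4,0],[-1.9,3.4,0],[-1.9,3.4,0],[-1.9,3.4,0],[-1.9,3.4,0],[-1.9,3.4,0],[-1.9,3.4,0]]' --claw '[80,80,80,80,80,80,80,80]'

```text
time_s: 13.48
tool_pos: [0.4864, 0.2339, 0.2027]
orientation: [[-0.963, 0.001, -0.268], [0.268, 0.0, -0.963], [-0.001, -1.0, -0.0]]
contact_force: [-0.0, 0.4, -0.6]
opening: 0.799
```

step_arm --rotation '[[0,0,-0.05],[0,0,-0.05],[0,0,0],[0,0,0],[0,0,0],[0,0,0]]' --slide '[[-1.9,3.4,0],[-1.9,3,-2],[0,0,-3],[0,0,-2.5],[0,0,0],[0,0,0]]' --claw '[80,80,80,80,80,80]'

```text
time_s: 13.98
tool_pos: [0.4542, 0.2881, 0.1318]
orientation: [[-0.938, -0.003, -0.347], [0.347, -0.002, -0.938], [0.002, -1.0, 0.003]]
contact_force: [0.4, 0.4, 0.7]
opening: 0.801
```

```bash
python3 wt.py
```

```text
13.9833 [0.4542 0.2881 0.1318] yaw -0.3544 tilt [-0.003 -0.002 -1.   ] 0.801 [0.4 0.4 0.7]
((447.62286376953125, 295.5638427734375), (39.192928314208984, 52.81288528442383), 67.77296447753906)
```

step_arm --rotation '[[0,0,-0.033],[0,0,0],[0,0,0],[0,0,0],[0,0,0],[0,0,0],[0,0,0]]' --slide '[[-0.7,0.7,-1.5],[0,0,-2],[0,0,-3.5],[0,0,-2],[0,0,-1],[0,0,0],[0,0,0]]' --claw '[80,80,80,80,80,80,80]'

```text
time_s: 14.62
tool_pos: [0.4492, 0.2956, 0.0335]
orientation: [[-0.925, 0.0, -0.379], [0.379, 0.002, -0.925], [0.0, -1.0, -0.002]]
contact_force: [0.8, -0.7, 1.0]
opening: 0.8
```

step_arm --rotation '[[0,0,0],[0,0,0],[0,0,0],[0,0,0],[0,0,0],[0,0,0]]' --slide '[[0,0,0],[0,0,0],[0,0,0],[0,0,0],[0,0,0],[0,0,0]]' --claw '[40,40,40,40,40,40]'

```text
time_s: 15.12
tool_pos: [0.449, 0.2959, 0.0341]
orientation: [[-0.926, 0.001, -0.379], [0.379, 0.002, -0.926], [-0.001, -1.0, -0.002]]
contact_force: [-0.8, -0.9, 6.2]
opening: 0.459
```

```bash
python3 wt.py
```

```text
15.1167 [0.449  0.2959 0.0341] yaw -0.3883 tilt [ 0.001  0.002 -1.   ] 0.459 [-0.8 -0.9  6.2]
((448.7744140625, 295.16766357421875), (39.84098434448242, 55.41691589355469), 67.76068115234375)
```

step_arm --rotation '[[0,0,0],[0,0,0],[0,0,0],[0,0,0],[0,0,0],[0,0,0.06],[0,0,0.06],[0,0,0.06]]' --slide '[[0,0,1],[0,0,3.5],[0,0,4],[0,0,4],[0,0,4],[2,-2.8,0],[2,-2.8,0],[2,-2.8,0]]' --claw '[40,40,40,40,40,40,40,40]'

```text
time_s: 15.83
tool_pos: [0.5084, 0.211, 0.1996]
orientation: [[-0.98, 0.002, -0.201], [0.201, 0.001, -0.98], [-0.001, -1.0, -0.002]]
contact_force: [0.4, -0.5, -1.6]
opening: 0.456
```

step_arm --rotation '[[0,0,0.06],[0,0,0.06],[0,0,0.06],[0,0,0.06],[0,0,0.06],[0,0,0.039],[0,0,0],[0,0,0]]' --slide '[[2,-2.8,0],[2,-2.8,0],[2,-2.8,0],[2,-2.8,0],[2,-2.8,0],[2,-2.8,0],[0,0,0],[0,0,0]]' --claw '[40,40,40,40,40,40,40,40]'

```text
time_s: 16.5
tool_pos: [0.6284, 0.0402, 0.1978]
orientation: [[-0.992, -0.001, 0.125], [-0.125, -0.002, -0.992], [0.001, -1.0, 0.001]]
contact_force: [-0.2, 1.0, -0.9]
opening: 0.455
```

step_arm --rotation '[[0,0,0],[0,0,0],[0,0,0],[0,0,0],[0,0,0]]' --slide '[[0,0,-4],[0,0,-3.5],[0,0,-2],[0,0,0],[0,0,0]]' --claw '[40,40,40,40,40]'

```text
time_s: 16.92
tool_pos: [0.6268, 0.0447, 0.1021]
orientation: [[-0.991, -0.003, 0.133], [-0.133, -0.0, -0.991], [0.003, -1.0, -0.0]]
contact_force: [-0.3, -0.1, -0.9]
opening: 0.456
```

```bash
python3 st.py
```

```text
16.9167 [0.6268 0.0447 0.1021] yaw 0.133 tilt [-0.003 -0.    -1.   ] 0.456 [-0.3 -0.1 -0.9]
```

step_arm --rotation '[[0,0,0],[0,0,0],[0,0,0],[0,0,0],[0,0,0],[0,0,0],[0,0,0],[0,0,0]]' --slide '[[0.1,0,-2],[0,0,-1.8],[0,0,-0.5],[0,0,-0.4],[0,0,-0.4],[0,0,-0.4],[0,0,-0.4],[0,0,0]]' --claw '[40,40,40,40,40,40,40,40]'

```text
time_s: 17.58
tool_pos: [0.629, 0.0434, 0.0433]
orientation: [[-0.991, -0.001, 0.131], [-0.131, -0.001, -0.991], [0.001, -1.0, 0.001]]
contact_force: [0.7, 0.9, -1.5]
opening: 0.456
```

```bash
python3 st.py
```

```text
17.5833 [0.629  0.0434 0.0433] yaw 0.1312 tilt [-0.001 -0.001 -1.   ] 0.456 [ 0.7  0.9 -1.5]
```

step_arm --rotation '[[0,0,0],[0,0,0],[0,0,0],[0,0,0],[0,0,0],[0,0,0],[0,0,0],[0,0,0]]' --slide '[[0,0,0],[0,0,0],[0,0,0],[0,0,2],[0,0,3.5],[0,0,3.5],[0,0,3.5],[0,0,3.5]]' --claw '[60,60,60,60,60,60,60,60]'

```text
time_s: 18.25
tool_pos: [0.6286, 0.0432, 0.2053]
orientation: [[-0.991, -0.001, 0.131], [-0.131, -0.001, -0.991], [0.001, -1.0, 0.001]]
contact_force: [0.6, -0.4, -0.8]
opening: 0.604
```

step_arm --rotation '[[0,0,0],[0,0,0],[0,0,0],[0,0,0],[0,0,0],[0,0,0],[0,0,0]]' --slide '[[-3,-2,0],[-3,-2.5,1.5],[-3,-2.5,1.5],[-3,-2.5,1.5],[-3,0,0],[0,0,0],[0,0,0]]' --claw '[60,60,60,60,60,60,60]'

```text
time_s: 18.83
tool_pos: [0.4782, -0.0518, 0.2489]
orientation: [[-0.992, 0.0, 0.13], [-0.13, -0.001, -0.992], [-0.0, -1.0, 0.001]]
contact_force: [0.3, -0.3, 0.4]
opening: 0.598
```

```bash
cat > look.py <<'E'
import sys
from bed2 import *
c0=np.array([.6218,-.0416]);yaw=.131
if __name__=='__main__':
    d=grab('wrist',sys.argv[1]+'_raw.png'); np.save(sys.argv[1]+'.npy',d['pose'])
    xs=np.arange(.09,-.23,-.0005); ys=np.arange(.2,-.2,-.0005)
    cv2.imwrite('pics/'+sys.argv[1]+'.png',frame(d['frame'],d,c0,yaw,xs,ys,float(sys.argv[2])))
E
python3 st.py; python3 look.py l1 .033
```

```text
18.8333 [ 0.4782 -0.0518  0.2489] yaw 0.13 tilt [ 0.    -0.001 -1.   ] 0.598 [ 0.3 -0.3  0.4]
```

View pics/l1.png

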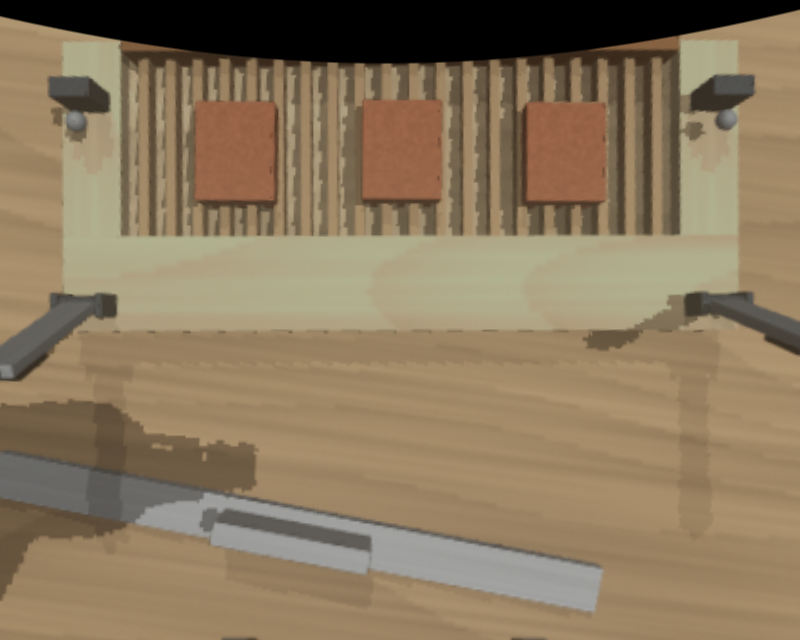

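The rectified view shows three tiles, each 80×100 px (40×50 mm at the seated height), sitting square in the grooves. The straightedge's grip rib is at about (292,549).

```bash
python3 -c "
from h import *
print(env.observe()['joint_pos'].round(2))"
```

```text
[ 0.02  0.15  0.    1.98  0.    1.01 -1.42]
```

step_arm --rotation '[[0,0,0.117],[0,0,0.117],[0,0,0.117],[0,0,0.117]]' --slide '[[0,1,0],[0,1,0],[0,1,0],[0,1,0]]' --claw '[60,60,60,60]'

```text
time_s: 19.22
tool_pos: [0.4804, -0.01, 0.2478]
orientation: [[-0.822, -0.001, 0.57], [-0.57, -0.001, -0.822], [0.001, -1.0, 0.0]]
contact_force: [0.4, 0.6, -0.1]
opening: 0.603
```

```bash
python3 -c "
import st
from h import *
print(env.observe()['joint_pos'].round(2))"
```

```text
19.2167 [ 0.4804 -0.01    0.2478] yaw 0.6065 tilt [-0.001 -0.001 -1.   ] 0.603 [ 0.4  0.6 -0.1]
[ 0.    0.16 -0.08  1.98  0.02  1.01 -1.05]
```

step_arm --rotation '[[0,0,0.115],[0,0,0.115],[0,0,0.115],[0,0,0.115],[0,0,0.115],[0,0,0.115],[0,0,0.115],[0,0,0.08]]' --slide '[[-0.6,0,-0.5],[-0.6,0,-0.5],[-0.6,0,-0.5],[-0.6,0,-0.5],[-0.6,0,-0.5],[-0.6,0,-0.5],[-0.6,0,-0.5],[-0.6,0,-0.5]]' --claw '[60,60,60,60,60,60,60,60]'

```text
time_s: 19.88
tool_pos: [0.4322, -0.0105, 0.2077]
orientation: [[-0.08, 0.001, 0.997], [-0.997, -0.001, -0.08], [0.001, -1.0, 0.001]]
contact_force: [0.3, 0.4, 0.1]
opening: 0.601
```

step_arm --rotation '[[0,0,0],[0,0,0],[0,0,0],[0,0,0]]' --slide '[[0,0,-2],[0,0,-2],[0,0,0],[0,0,0]]' --claw '[60,60,60,60]'

```text
time_s: 20.22
tool_pos: [0.4315, -0.0108, 0.1674]
orientation: [[-0.085, -0.002, 0.996], [-0.996, -0.001, -0.085], [0.001, -1.0, -0.002]]
contact_force: [1.0, -1.2, 0.3]
opening: 0.603
```

```bash
python3 st.py
python3 - <<'E'
from h import *
d=grab('wrist'); np.save('e.npy',d['pose'])
xs=np.arange(.50,.36,-.0004);ys=np.arange(.12,-.18,-.0004)
mp=np.array([[proj(d,(x,y,.034),True) for y in ys] for x in xs],np.float32)
cv2.imwrite('pics/edge.png',cv2.remap(d['frame'],mp[...,0],mp[...,1],1))
E
```

```text
20.2167 [ 0.4315 -0.0108  0.1674] yaw 1.4853 tilt [-0.002 -0.001 -1.   ] 0.603 [ 1.  -1.2  0.3]
```

View pics/edge.png

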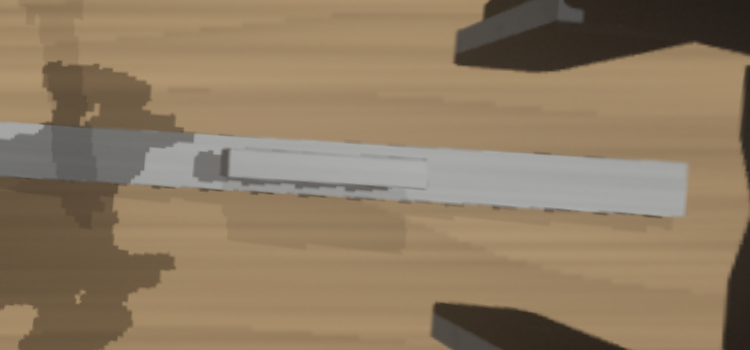

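The rectified view puts the rib top's corners at (230,149), (428,158), (427,189) and (229,179). That gives a centre of (0.4324, −0.0114) and a yaw of about −0.048.

step_arm --rotation '[[0,0,0.037],[0,0,0],[0,0,0],[0,0,0],[0,0,0],[0,0,0],[0,0,0]]' --slide '[[0.1,0,-3],[0,0,-4],[0,0,-3],[0,0,-2],[0,0,-1],[0,0,0],[0,0,0]]' --claw '[60,60,60,60,60,60,60]'

```text
time_s: 20.85
tool_pos: [0.4335, -0.0111, 0.0386]
orientation: [[-0.049, 0.002, 0.999], [-0.999, -0.001, -0.049], [0.001, -1.0, 0.002]]
contact_force: [-0.1, -0.7, -0.3]
opening: 0.599
```

step_arm --rotation '[[0,0,0],[0,0,0],[0,0,0],[0,0,0],[0,0,0],[0,0,0],[0,0,0],[0,0,0]]' --slide '[[0,0,0],[0,0,0],[0,0,0],[0,0,0],[0,0,0],[0,0,0],[0,0,0],[0,0,0]]' --claw '[5,5,5,5,5,5,5,5]' --force 60

```text
time_s: 21.52
tool_pos: [0.4333, -0.0114, 0.0393]
orientation: [[-0.051, 0.003, 0.999], [-0.999, -0.001, -0.051], [0.001, -1.0, 0.003]]
contact_force: [-0.2, 0.1, 6.0]
opening: 0.121
```

```bash
python3 st.py
```

```text
21.5167 [ 0.4333 -0.0114  0.0393] yaw 1.52 tilt [ 0.003 -0.001 -1.   ] 0.121 [-0.2  0.1  6. ]
```

step_arm --rotation '[[0,0,0],[0,0,0],[0,0,0],[0,0,0],[0,0,0],[0,0,0],[0,0,0]]' --slide '[[0,0,1],[0,0,2.5],[0,0,3.5],[0,0,3.5],[0,0,3.5],[0,0,2.5],[0,0,0]]' --claw '[5,5,5,5,5,5,5]'

```text
time_s: 22.1
tool_pos: [0.4353, -0.0113, 0.2085]
orientation: [[-0.05, 0.012, 0.999], [-0.999, -0.001, -0.05], [0.001, -1.0, 0.012]]
contact_force: [0.7, 0.9, -2.5]
opening: 0.119
```

step_arm --rotation '[[0,0,0.03],[0,0,0.03],[0,0,0.03],[0,0,0.03],[0,0,0.03],[0,0,0.031],[0,0,0],[0,0,0]]' --slide '[[1.5,-0.5,0],[2.5,-0.5,0],[2.8,-0.5,0],[2.8,-0.5,0],[2.8,-0.5,0],[2,-0.5,0],[0.9,-0.5,0],[0,0,0]]' --claw '[5,5,5,5,5,5,5,5]'

```text
time_s: 22.77
tool_pos: [0.5858, -0.0478, 0.2017]
orientation: [[0.129, -0.001, 0.992], [-0.992, -0.002, 0.129], [0.001, -1.0, -0.001]]
contact_force: [0.3, 0.2, -2.7]
opening: 0.12
```

```bash
python3 st.py
python3 - <<'E'
from h import *
a=grab('side')['frame'][140:340,190:430]; cv2.imwrite('pics/s2.png',cv2.resize(a,None,fx=3,fy=3,interpolation=2))
E
```

```text
22.7667 [ 0.5858 -0.0478  0.2017] yaw 1.6998 tilt [-0.001 -0.002 -1.   ] 0.12 [ 0.3  0.2 -2.7]
```

View pics/s2.png

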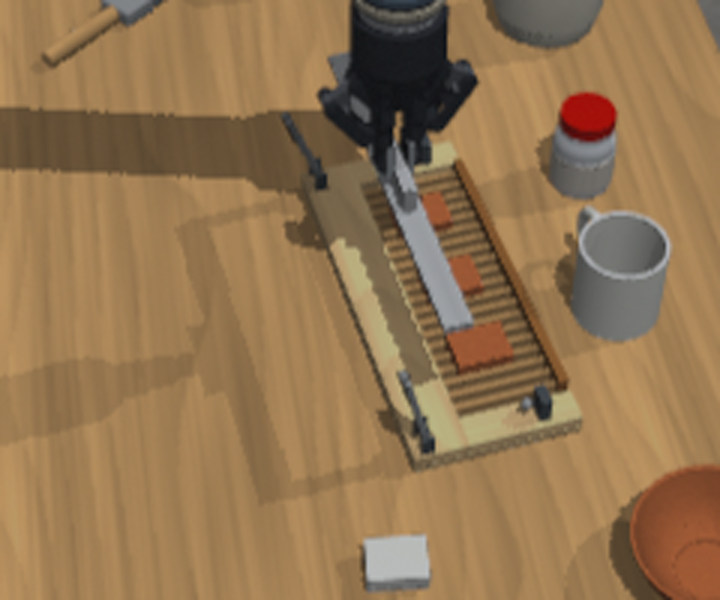

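The straightedge is held level and parallel above the bed, at (425,240) in the crop. I'll lower it now.

step_arm --rotation '[[0,0,0],[0,0,0],[0,0,0],[0,0,0],[0,0,0],[0,0,0]]' --slide '[[0,0.1,-2],[0,0,-3],[0,0,-3],[0,0,-2.5],[0,0,-1.5],[0,0,0]]' --claw '[5,5,5,5,5,5]'

```text
time_s: 23.32
tool_pos: [0.5804, -0.0449, 0.0795]
orientation: [[0.131, -0.009, 0.991], [-0.991, -0.001, 0.131], [-0.0, -1.0, -0.009]]
contact_force: [-0.1, 0.1, -2.9]
opening: 0.119
```

step_arm --rotation '[[0,0,0],[0,0,0],[0,0,0],[0,0,0],[0,0,0],[0,0,0],[0,0,0]]' --slide '[[0,0,-0.8],[0,0,-0.6],[0,0,-0.3],[0,0,-0.2],[0,0,-0.2],[0,0,0],[0,0,0]]' --claw '[5,5,5,5,5,5,5]'

```text
time_s: 23.9
tool_pos: [0.5854, -0.0454, 0.0624]
orientation: [[0.131, 0.001, 0.991], [-0.991, -0.001, 0.131], [0.001, -1.0, 0.001]]
contact_force: [0.8, -0.1, -1.5]
opening: 0.124
```

```bash
python3 st.py
```

```text
23.9 [ 0.5854 -0.0454  0.0624] yaw 1.7021 tilt [ 0.001 -0.001 -1.   ] 0.124 [ 0.8 -0.1 -1.5]
```

step_arm --rotation '[[0,0,0],[0,0,0],[0,0,0],[0,0,0]]' --slide '[[0,0,-0.15],[0,0,-0.15],[0,0,0],[0,0,0]]' --claw '[5,5,5,5]'

```text
time_s: 24.23
tool_pos: [0.5855, -0.0454, 0.0594]
orientation: [[0.131, 0.001, 0.991], [-0.991, -0.001, 0.131], [0.001, -1.0, 0.001]]
contact_force: [-0.3, 0.3, 0.6]
opening: 0.121
```

```bash
python3 st.py
```

```text
24.2333 [ 0.5855 -0.0454  0.0594] yaw 1.7021 tilt [ 0.001 -0.001 -1.   ] 0.121 [-0.3  0.3  0.6]
```

step_arm --rotation '[[0,0,0],[0,0,0],[0,0,0],[0,0,0],[0,0,0],[0,0,0],[0,0,0],[0,0,0]]' --slide '[[0.3,0.04,0],[0.5,0.06,0],[0.5,0.07,0],[0.5,0.06,0],[0.5,0.07,0],[0.5,0.06,0],[0.5,0.07,0],[0.3,0.04,0]]' --claw '[5,5,5,5,5,5,5,5]'

```text
time_s: 24.9
tool_pos: [0.6183, -0.0415, 0.0594]
orientation: [[0.13, -0.007, 0.991], [-0.991, -0.003, 0.13], [0.002, -1.0, -0.007]]
contact_force: [-10.0, -1.3, 11.1]
opening: 0.124
```

step_arm --rotation '[[0,0,0],[0,0,0],[0,0,0],[0,0,0]]' --slide '[[0.2,0.02,0],[0,0,0],[0,0,0],[0,0,0]]' --claw '[5,5,5,5]'

```text
time_s: 25.23
tool_pos: [0.6201, -0.0413, 0.0594]
orientation: [[0.131, -0.007, 0.991], [-0.991, -0.002, 0.131], [0.002, -1.0, -0.007]]
contact_force: [-9.6, -0.3, 10.3]
opening: 0.118
```

```bash
python3 st.py
```

```text
25.2333 [ 0.6201 -0.0413  0.0594] yaw 1.7017 tilt [-0.007 -0.002 -1.   ] 0.118 [-9.6 -0.3 10.3]
```

step_arm --rotation '[[0,0,0],[0,0,0],[0,0,0],[0,0,0],[0,0,0]]' --slide '[[0.2,0.03,0],[0.2,0.02,0],[0.2,0.03,0],[0,0,0],[0,0,0]]' --claw '[5,5,5,5,5]'

```text
time_s: 25.65
tool_pos: [0.6263, -0.0405, 0.0595]
orientation: [[0.13, -0.007, 0.991], [-0.991, -0.003, 0.13], [0.002, -1.0, -0.007]]
contact_force: [-9.1, -1.3, 11.4]
opening: 0.123
```

step_arm --rotation '[[0,0,0],[0,0,0],[0,0,0],[0,0,0],[0,0,0]]' --slide '[[0.2,0.03,0],[0.2,0.02,0],[0.1,0.01,0],[0,0,0],[0,0,0]]' --claw '[5,5,5,5,5]'

```text
time_s: 26.07
tool_pos: [0.6269, -0.0405, 0.0595]
orientation: [[0.13, -0.017, 0.991], [-0.991, -0.004, 0.13], [0.001, -1.0, -0.017]]
contact_force: [-19.1, -2.0, 20.4]
opening: 0.119
```

```bash
python3 st.py
```

```text
26.0667 [ 0.6269 -0.0405  0.0595] yaw 1.7013 tilt [-0.017 -0.004 -1.   ] 0.119 [-19.1  -2.   20.4]
```

step_arm --rotation '[[0,0,0],[0,0,0],[0,0,0],[0,0,0],[0,0,0],[0,0,0],[0,0,0],[0,0,0]]' --slide '[[-0.3,-0.04,0],[-0.2,-0.03,0],[0,0,0],[0,0,0],[0,0,0],[0,0,0],[0,0,0],[0,0,0]]' --claw '[5,5,5,35,35,35,35,35]'

```text
time_s: 26.73
tool_pos: [0.6296, -0.0396, 0.059]
orientation: [[0.131, 0.001, 0.991], [-0.991, -0.001, 0.131], [0.001, -1.0, 0.001]]
contact_force: [0.2, -0.0, -0.6]
opening: 0.351
```

```bash
python3 st.py
```

```text
26.7333 [ 0.6296 -0.0396  0.059 ] yaw 1.7023 tilt [ 0.001 -0.001 -1.   ] 0.351 [ 0.2 -0.  -0.6]
```

step_arm --rotation '[[0,0,0],[0,0,0],[0,0,0],[0,0,0],[0,0,0],[0,0,0],[0,0,0]]' --slide '[[0,0,1],[0,0,3],[0,0,4],[0,0,4],[0,0,4],[0,0,3],[0,0,0]]' --claw '[35,35,35,35,35,35,35]'

```text
time_s: 27.32
tool_pos: [0.6331, -0.0396, 0.2581]
orientation: [[0.131, 0.016, 0.991], [-0.991, -0.001, 0.131], [0.003, -1.0, 0.016]]
contact_force: [1.0, -0.0, 1.2]
opening: 0.349
```

step_arm --rotation '[[0,0,0],[0,0,0],[0,0,0],[0,0,0],[0,0,0]]' --slide '[[-1,-3,0],[-1,-3,0],[-1,-3,0],[0,0,0],[0,0,0]]' --claw '[0,0,0,0,0]'

```text
time_s: 27.73
tool_pos: [0.5984, -0.1326, 0.2496]
orientation: [[0.126, 0.001, 0.992], [-0.992, -0.002, 0.126], [0.002, -1.0, 0.001]]
contact_force: [0.7, 0.7, -0.2]
opening: -0.004
```

```bash
python3 st.py; python3 look.py l2 .033
```

```text
27.7333 [ 0.5984 -0.1326  0.2496] yaw 1.6972 tilt [ 0.001 -0.002 -1.   ] -0.004 [ 0.7  0.7 -0.2]
```

View pics/l2.png

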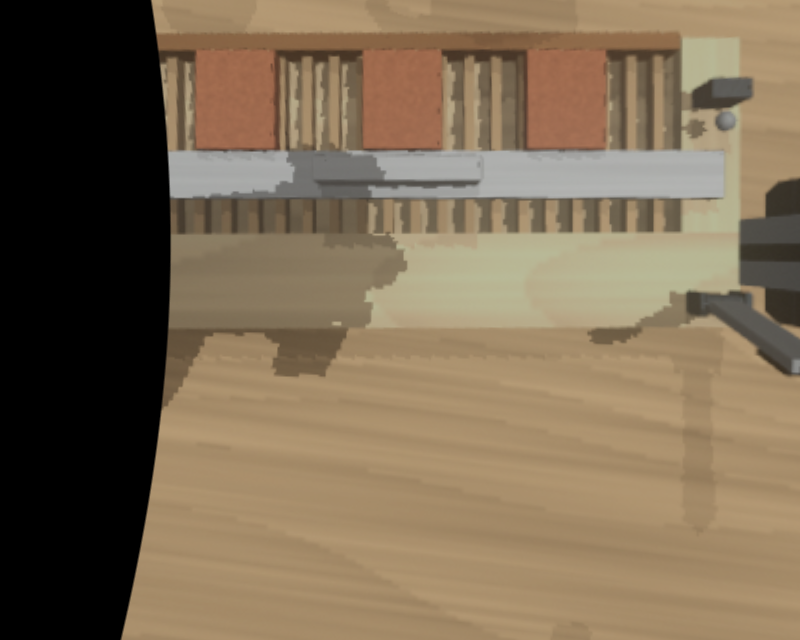

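The tiles are up against the rail at row 48 and the straightedge lies flush and parallel along their fronts at rows 150–197, with its right end at column 725. Next is the right strap, which I'll push over with the closed fingertips.

step_arm --rotation '[[0,0,0],[0,0,0],[0,0,0],[0,0,0],[0,0,0]]' --slide '[[-3,-2.8,0],[-3,-2.8,0],[-3,-2.9,0],[0,0,0],[0,0,0]]' --claw '[0,0,0,0,0]'

```text
time_s: 28.2
tool_pos: [0.5083, -0.2156, 0.2495]
orientation: [[0.128, 0.001, 0.992], [-0.992, -0.001, 0.128], [0.001, -1.0, 0.001]]
contact_force: [0.7, 0.8, -0.3]
opening: 0.0
```

step_arm --rotation '[[0,0,0],[0,0,0],[0,0,0],[0,0,0],[0,0,0],[0,0,0],[0,0,0]]' --slide '[[0,0,-3],[0,0,-4],[0,0,-4],[0,0,-3],[0,0,-1],[0,0,0],[0,0,0]]' --claw '[0,0,0,0,0,0,0]'

```text
time_s: 28.78
tool_pos: [0.511, -0.2136, 0.0998]
orientation: [[0.133, 0.002, 0.991], [-0.991, -0.001, 0.133], [0.001, -1.0, 0.002]]
contact_force: [0.2, 0.2, 0.5]
opening: 0.0
```

```bash
python3 st.py
python3 - <<'E'
from h import *
a=grab('side')['frame'][180:320,230:430]; cv2.imwrite('pics/s3.png',cv2.resize(a,None,fx=4,fy=4,interpolation=2))
E
```

```text
28.7833 [ 0.511  -0.2136  0.0998] yaw 1.7044 tilt [ 0.002 -0.001 -1.   ] 0.0 [0.2 0.2 0.5]
```

View pics/s3.png

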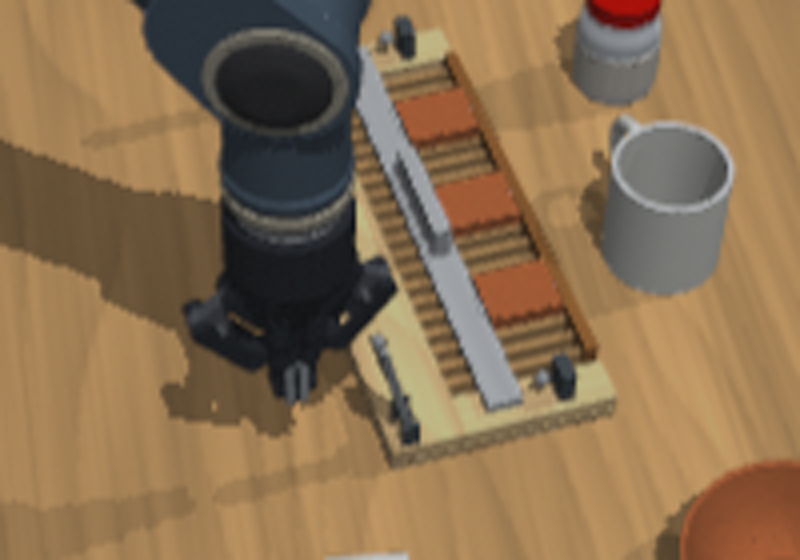

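The side crop shows the closed fingers at (298,385), standing in front of the right strap, which spans (378,340) to (408,440). The straightedge and all three tiles are in place.

step_arm --rotation '[[0,0,0],[0,0,0],[0,0,0],[0,0,0],[0,0,0],[0,0,0],[0,0,0]]' --slide '[[0.5,-0.33,0],[1.3,0.17,0],[1.3,0.17,0],[1.3,0.17,0],[1.3,0.17,0],[1.3,0.17,0],[1.3,0.17,0]]' --claw '[0,0,0,0,0,0,0]'

```text
time_s: 29.42
tool_pos: [0.5936, -0.2085, 0.1011]
orientation: [[0.131, 0.003, 0.991], [-0.991, -0.002, 0.131], [0.003, -1.0, 0.002]]
contact_force: [-1.0, -0.4, -0.6]
opening: 0.001
```

step_arm --rotation '[[0,0,0],[0,0,0],[0,0,0],[0,0,0]]' --slide '[[1,0.13,-0.2],[1,0.13,-0.3],[0,0,0],[0,0,0]]' --claw '[0,0,0,0]'

```text
time_s: 29.75
tool_pos: [0.6129, -0.2051, 0.0944]
orientation: [[0.131, 0.002, 0.991], [-0.991, -0.001, 0.131], [0.001, -1.0, 0.002]]
contact_force: [0.4, -0.3, -0.9]
opening: 0.003
```

```bash
python3 st.py
python3 - <<'E'
from h import *
a=grab('side')['frame'][180:320,230:430]; cv2.imwrite('pics/s4.png',cv2.resize(a,None,fx=4,fy=4,interpolation=2))
E
```

```text
29.75 [ 0.6129 -0.2051  0.0944] yaw 1.7025 tilt [ 0.002 -0.001 -1.   ] 0.003 [ 0.4 -0.3 -0.9]
```

View pics/s4.png

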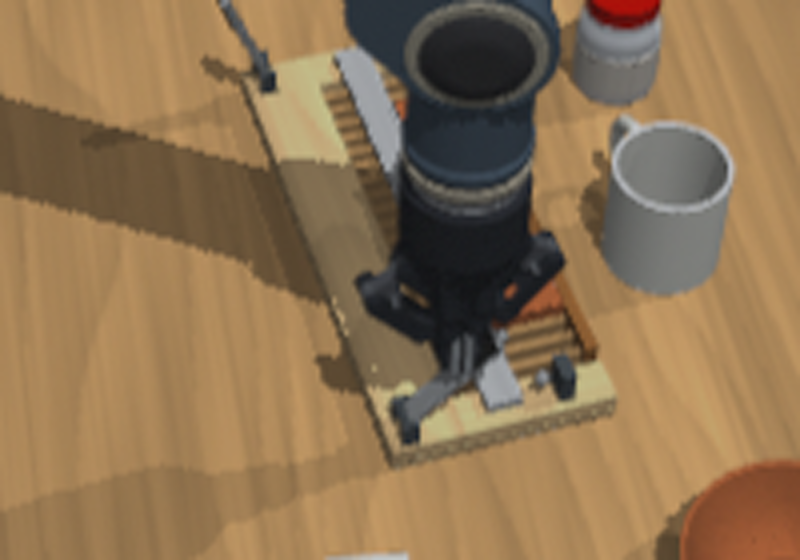

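The crop shows the right strap swung over to about 45–50° with its tip under the fingers at (462,360). I'll follow the arc down and press.

step_arm --rotation '[[0,0,0],[0,0,0],[0,0,0],[0,0,0],[0,0,0],[0,0,0],[0,0,0],[0,0,0]]' --slide '[[0.9,0.12,-0.6],[0.9,0.12,-0.7],[0.8,0.1,-0.8],[0.6,0.08,-0.8],[0.4,0.05,-0.5],[0,0,0],[0,0,-0.3],[0,0,0]]' --claw '[0,0,0,0,0,0,0,0]'

```text
time_s: 30.47
tool_pos: [0.6483, -0.2002, 0.0563]
orientation: [[0.131, 0.001, 0.991], [-0.991, -0.001, 0.131], [0.001, -1.0, 0.0]]
contact_force: [-0.3, 0.7, -0.1]
opening: -0.002
```

```bash
python3 st.py
```

```text
30.4667 [ 0.6483 -0.2002  0.0563] yaw 1.7024 tilt [ 0.001 -0.001 -1.   ] -0.002 [-0.3  0.7 -0.1]
```

step_arm --rotation '[[0,0,0],[0,0,0],[0,0,0],[0,0,0],[0,0,0],[0,0,0]]' --slide '[[0,0,-0.2],[0,0,-0.2],[0,0,-0.2],[0,0,-0.1],[0,0,0],[0,0,0]]' --claw '[0,0,0,0,0,0]'

```text
time_s: 30.97
tool_pos: [0.6488, -0.2007, 0.054]
orientation: [[0.131, 0.002, 0.991], [-0.991, -0.002, 0.131], [0.002, -1.0, 0.002]]
contact_force: [-7.1, 1.1, 18.7]
opening: 0.001
```

```bash
python3 st.py
```

```text
30.9667 [ 0.6488 -0.2007  0.054 ] yaw 1.7019 tilt [ 0.002 -0.002 -1.   ] 0.001 [-7.1  1.1 18.7]
```

step_arm --rotation '[[0,0,0],[0,0,0],[0,0,0],[0,0,0],[0,0,0],[0,0,0]]' --slide '[[0,0,1.5],[0,0,3.5],[0,0,4],[0,0,4],[0,0,4],[0,0,3]]' --claw '[0,0,0,0,0,0]'

```text
time_s: 31.47
tool_pos: [0.649, -0.2008, 0.2544]
orientation: [[0.131, 0.005, 0.991], [-0.991, -0.002, 0.131], [0.003, -1.0, 0.005]]
contact_force: [0.7, 0.4, 0.9]
opening: -0.004
```

step_arm --rotation '[[0,0,0],[0,0,0],[0,0,0],[0,0,0],[0,0,0],[0,0,0],[0,0,0],[0,0,0]]' --slide '[[-2,3,0],[-2,3.4,0],[-2,3.4,0],[-2,3.4,0],[-2,3.4,0],[-2,3.4,0],[-2,3.4,0],[-2,3.4,0]]' --claw '[0,0,0,0,0,0,0,0]'

```text
time_s: 32.13
tool_pos: [0.487, 0.0688, 0.2505]
orientation: [[0.131, 0.002, 0.991], [-0.991, -0.001, 0.131], [0.001, -1.0, 0.002]]
contact_force: [-0.2, 0.3, -0.2]
opening: -0.002
```

step_arm --rotation '[[0,0,0],[0,0,0],[0,0,0],[0,0,0],[0,0,0]]' --slide '[[-2,2.6,0],[0,0,0],[0,0,0],[0,0,0],[0,0,0]]' --claw '[0,0,0,0,0]'

```text
time_s: 32.55
tool_pos: [0.4689, 0.0922, 0.2502]
orientation: [[0.129, 0.001, 0.992], [-0.992, -0.001, 0.129], [0.002, -1.0, 0.001]]
contact_force: [-0.2, -0.4, -0.2]
opening: -0.001
```

```bash
python3 st.py
```

```text
32.55 [0.4689 0.0922 0.2502] yaw 1.6997 tilt [ 0.001 -0.001 -1.   ] -0.001 [-0.2 -0.4 -0.2]
```

step_arm --rotation '[[0,0,0],[0,0,0],[0,0,0],[0,0,0],[0,0,0],[0,0,0],[0,0,0]]' --slide '[[0,0.75,-3],[0,0,-4],[0,0,-4],[0,0,-3],[0,0,-1],[0,0,0],[0,0,0]]' --claw '[0,0,0,0,0,0,0]'

```text
time_s: 33.13
tool_pos: [0.4693, 0.1005, 0.1006]
orientation: [[0.13, 0.001, 0.992], [-0.992, -0.001, 0.13], [0.001, -1.0, 0.001]]
contact_force: [0.5, 0.3, 0.2]
opening: -0.0
```

step_arm --rotation '[[0,0,0],[0,0,0],[0,0,0],[0,0,0],[0,0,0],[0,0,0],[0,0,0],[0,0,0]]' --slide '[[0.8,0.1,0],[1.3,0.17,0],[1.3,0.17,0],[1.3,0.17,0],[1.3,0.17,0],[1.3,0.17,0],[1.3,0.17,0],[0,0,0]]' --claw '[0,0,0,0,0,0,0,0]'

```text
time_s: 33.8
tool_pos: [0.5584, 0.1126, 0.1025]
orientation: [[0.13, 0.007, 0.992], [-0.992, 0.001, 0.13], [0.0, -1.0, 0.007]]
contact_force: [0.4, -0.4, -1.2]
opening: 0.002
```

step_arm --rotation '[[0,0,0],[0,0,0],[0,0,0],[0,0,0]]' --slide '[[0.8,0.1,-0.2],[0.8,0.1,-0.3],[0,0,0],[0,0,0]]' --claw '[0,0,0,0]'

```text
time_s: 34.13
tool_pos: [0.5706, 0.1142, 0.0952]
orientation: [[0.131, 0.001, 0.991], [-0.991, -0.001, 0.131], [0.001, -1.0, 0.001]]
contact_force: [-0.4, -0.3, -0.2]
opening: 0.003
```

```bash
python3 st.py
```

```text
34.1333 [0.5706 0.1142 0.0952] yaw 1.702 tilt [ 0.001 -0.001 -1.   ] 0.003 [-0.4 -0.3 -0.2]
```

step_arm --rotation '[[0,0,0],[0,0,0],[0,0,0],[0,0,0],[0,0,0],[0,0,0],[0,0,0],[0,0,0]]' --slide '[[0.9,0.12,-0.6],[0.9,0.12,-0.7],[0.8,0.1,-0.8],[0.6,0.08,-0.8],[0.4,0.05,-0.5],[0,0,0],[0,0,-0.4],[0,0,0]]' --claw '[0,0,0,0,0,0,0,0]'

```text
time_s: 34.8
tool_pos: [0.6062, 0.1188, 0.0562]
orientation: [[0.131, 0.0, 0.991], [-0.991, -0.001, 0.131], [0.001, -1.0, 0.0]]
contact_force: [0.0, -0.5, -0.3]
opening: -0.001
```

step_arm --rotation '[[0,0,0],[0,0,0],[0,0,0],[0,0,0],[0,0,0],[0,0,0]]' --slide '[[0,0,-0.2],[0,0,-0.2],[0,0,-0.2],[0,0,-0.1],[0,0,0],[0,0,0]]' --claw '[0,0,0,0,0,0]'

```text
time_s: 35.3
tool_pos: [0.6067, 0.1189, 0.0538]
orientation: [[0.131, 0.002, 0.991], [-0.991, -0.002, 0.131], [0.002, -1.0, 0.002]]
contact_force: [-6.6, -2.2, 21.2]
opening: -0.002
```

```bash
python3 st.py
```

```text
35.3 [0.6067 0.1189 0.0538] yaw 1.7019 tilt [ 0.002 -0.002 -1.   ] -0.002 [-6.6 -2.2 21.2]
```

step_arm --rotation '[[0,0,0],[0,0,0],[0,0,0],[0,0,0],[0,0,0],[0,0,0]]' --slide '[[0,0,1.5],[0,0,3.5],[0,0,4],[0,0,4],[0,0,4],[0,0,3]]' --claw '[0,0,0,0,0,0]'

```text
time_s: 35.8
tool_pos: [0.607, 0.1191, 0.2542]
orientation: [[0.131, 0.005, 0.991], [-0.991, -0.0, 0.131], [0.001, -1.0, 0.005]]
contact_force: [0.3, 0.2, -0.4]
opening: -0.001
```

step_arm --rotation '[[0,0,-0.12],[0,0,-0.12],[0,0,-0.12],[0,0,-0.12],[0,0,-0.12],[0,0,-0.12],[0,0,-0.12],[0,0,-0.12]]' --slide '[[0,-1.8,0],[0,-1.8,0],[0,-1.8,0],[0,-1.8,0],[0,-1.8,0],[0,-1.8,0],[-1,-1.8,0],[-2,-1.8,0]]' --claw '[0,0,0,0,0,0,0,0]'

```text
time_s: 36.47
tool_pos: [0.5773, -0.026, 0.2501]
orientation: [[-0.741, 0.002, 0.671], [-0.671, -0.001, -0.741], [-0.0, -1.0, 0.002]]
contact_force: [-0.1, -0.5, -0.5]
opening: -0.003
```

step_arm --rotation '[[0,0,-0.12],[0,0,-0.12],[0,0,-0.12],[0,0,-0.12],[0,0,-0.12],[0,0,0],[0,0,0],[0,0,0]]' --slide '[[-2,0,0],[-2,0,0],[-2,0,0],[0,0,0],[0,0,0],[0,0,0],[0,0,0],[0,0,0]]' --claw '[0,0,0,0,0,0,0,0]'

```text
time_s: 37.13
tool_pos: [0.5164, -0.025, 0.2502]
orientation: [[-0.99, -0.001, 0.144], [-0.144, -0.001, -0.99], [0.001, -1.0, 0.001]]
contact_force: [-0.8, -1.1, -0.5]
opening: -0.001
```

```bash
python3 st.py; python3 look.py l3 .030
python3 - <<'E'
from h import *
grab('scene','sc9.png')
E
```

```text
37.1333 [ 0.5164 -0.025   0.2502] yaw 0.1449 tilt [-0.001 -0.001 -1.   ] -0.001 [-0.8 -1.1 -0.5]
```

View pics/l3.png

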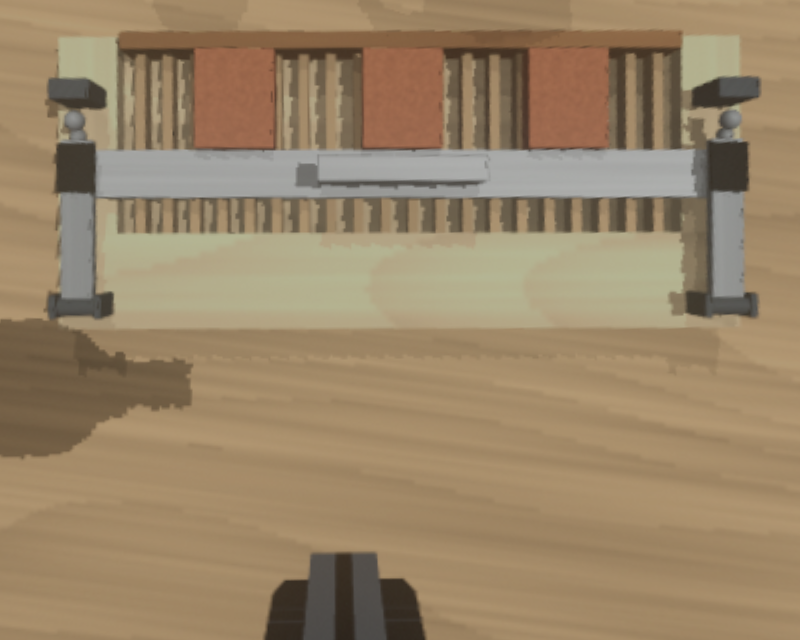

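View pics/sc9.png

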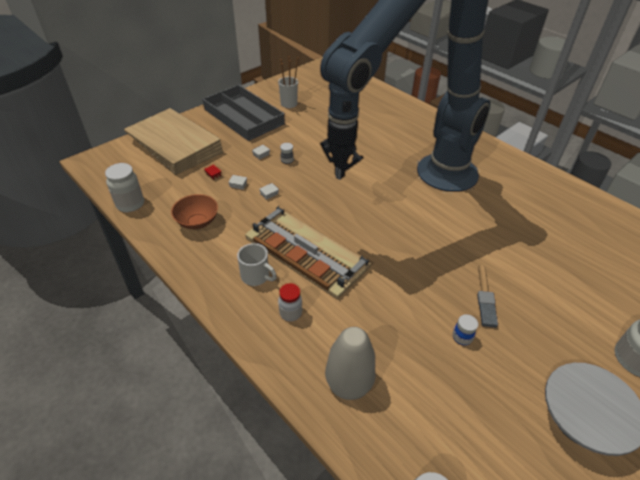

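The rectified view shows both straps lying level across the straightedge ends, pads at (76,167) and (728,167). The tile backs are at the rail (row 48), and the straightedge is flush and parallel at rows 150–197. In the scene picture the jars and mug are all upright. I'm handing the job in.

```bash
python3 -c "
from h import *
print(env.observe()['time_s'],env.sign_off())"
```

```text
the job is handed in; nothing more can be done
37.2333 None
```

The job is done and handed in at 37 s of the 210 s allowed; sign-off reports no verdict.

**What I did:** Three terracotta tiles were present, and I set them in the bed's grooves at about y = −84, 0 and +84 mm. I laid the straightedge flat in front of them and slid the row back. It stopped at x ≈ +5 mm (nominal +4), where the pushing force doubled from about 10 N to 19 N. I then swung the right and left straps over and pressed each shut with about 20 N.

**What the last checks showed:**
- **Tiles:** all three are against the rail, and they matched the 40×50 mm size expected at the seated height when I placed them.
- **Straightedge:** it lies flush along the tile fronts, parallel to the rail and centred to about 1 mm.
- **Straps:** both look level in the picture. When pressed, the fingertips stopped at 35 mm, close to the 36 mm of a shut strap, but I could not read the hinge angles directly.
- **Surroundings:** the jars and mug are upright, and the arm is clear of everything.

No check failed. One gap is that small differences are within the cameras' 2 mm calibration, so I can't rule out gaps smaller than that.

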